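# Lay the pipe fittings out on their outline boards

## Task

Put the four loose pipe fittings (tee, elbow, flange and coupling) away on the bench, each flat on the plywood board that carries its own black outline, inside that outline and with the tee and elbow pointing the way they are drawn; the flange stays hub up and the coupling stands on end. Leave the tin and the wrench where they are.

Things in the scene. Friction and masses are not known exactly. Their poses are not given: they have to be found in the camera images.
- tee: Grey metal pipe tee, lying flat: a straight run 96 mm long with one branch from its middle. Tubes 29 mm in diameter, each ending in a collar 36 mm in diameter and 14 mm long. Origin on the bench right under the point where the axes cross (axes 18 mm above it); the run goes 48 mm to +y and 48 mm to -y, the branch 48 mm to +x; z up. About 0.28 kg.
- elbow: Grey metal 90-degree pipe elbow, lying flat: two equal arms. Tubes 29 mm in diameter, each ending in a collar 36 mm in diameter and 14 mm long; a ball of 36 mm diameter at the corner. Origin on the bench right under the corner where the axes cross (axes 18 mm above it); one arm goes 48 mm to +x, the other 48 mm to +y; z up. About 0.24 kg.
- flange: Round steel pipe flange, hub up: disc 90 mm in diameter and 14 mm thick with four dark bolt holes, and on it a round hub 46 mm in diameter rising to 44 mm above the underside. Origin at the centre of the underside, z up. About 0.45 kg.
- coupling: Plain grey metal pipe coupling standing on end: cylinder 42 mm in diameter (45 mm over two narrow end beads, drawn only), 44 mm high, dark bore on top. Origin at the centre of the underside, z up. About 0.2 kg.
- board_tee: Fixed plywood board, 110 x 110 x 6 mm, flat on the bench; origin at the centre of its underside, z up. A black T-shaped outline (filled, 4 mm larger all round than the tee) on its top. With the tee right in it, the tee's origin is on the top face at x = -14 mm, y = 0 of this board and its axes are parallel to the board's: run along y, branch pointing to +x.
- board_elbow: Fixed plywood board, 110 x 110 x 6 mm, flat on the bench; origin at the centre of its underside, z up. A black L-shaped outline (filled, 4 mm larger all round than the elbow) on its top. With the elbow right in it, the elbow's origin is on the top face at x = -14 mm, y = -14 mm of this board and its axes are parallel to the board's: arms pointing to +x and +y.
- board_flange: Fixed plywood board, 110 x 110 x 6 mm, flat on the bench; origin at the centre of its underside, z up. A large black disc, 100 mm in diameter, the flange's outline, is printed at its centre; the flange goes there hub up, turned any way.
- board_coupling: Fixed plywood board, 110 x 110 x 6 mm, flat on the bench; origin at the centre of its underside, z up. A small black disc, 54 mm in diameter, the coupling's outline, is printed at its centre; the coupling stands there on end, turned any way.
- tin: Bystander: upright grey paste tin, 70 mm in diameter, 90 mm high; origin at the centre of its underside, z up. Leave it where it is.
- wrench: Bystander: steel wrench, 200 mm long, lying on the bench; it lies along its x axis, origin near its middle. Leave it where it is.
There are look-alikes about, which are no part of the job. What is shaped like the elbow but purple is not meant. What is shaped like the coupling but orange or purple is not meant.

How it is judged:
By the outcome, as a careful person would: the job done as asked, in the order asked, and still so for the second after the job is handed in, with the robot touching nothing.
It also fails if it takes over 101 s, if anything falls off the work surface, if the arm or the gripper's body presses on something with over 40 N, if the wrist force passes 120 N, or if a joint passes its speed limit or range.

## Robot

A 7-joint arm with a two-finger parallel gripper is mounted at the origin on the work surface. World frame = base frame: x ahead of the robot, y to its left, z up, the work surface at z = 0. Lengths are in m, angles in rad, forces in N, time in s.
With the tool pointing down it reaches from about 0.4 to 0.875 m from the base axis. Payload 6.5 kg.
Tool frame: the origin (TCP) lies between the finger pads; the fingertips stand 19 mm ahead of it and the grasp point (between the pads) is the TCP; x points along the fingers, z is the direction in which the jaws open and shut, and the axes are right-handed (so a half turn about x gives the same grasp; the last joint's range is limited). The gripper opens to 85 mm and grips with 20 to 120 N. Pads are 22 mm wide; open, the fingers measure 114 mm over their backs; the gripper's body (76 mm by 85 mm) begins 54 mm behind the grasp point. The pads swing forward as they close: fully open they stand 13 mm farther back than shut.
Start: joints at [-1.296, 0.536, -0.004, 1.538, 0.003, 1.067, -0.071], TCP at [0.217, 0.613, 0.25] pointing down, gripper open.
Joint ranges: [-2.7, 2.7], [-0.37, 2.16], [-1.27, 1.26], [0.24, 2.4], [-1.31, 4.45], [0.19, 1.91], [-2.76, 2.76]. Speed limits (rad/s): [2.39, 2.39, 3.14, 3.14, 3.14, 3.14, 3.14].

## Interface

Orientations are given as a rotation vector (axis times angle).
In Python, from bench import bot gives the robot as it stands.
- The arm moves only by the shell command python3 -m jog 'ROWS' [OPENING] [FORCE]. ROWS is JSON, a list of rows, each a list of 4 numbers: the shift along the tool's x, y, z scaled (see below), then the turn about the tool's x scaled (see below). A call has exactly 10 rows; each row shifts and turns the commanded pose from where the row before left it, along the tool's axes as they then stand; what a row does not reach is not made up. The controller multiplies each number of a shift by 30 cm and each number of a turn by 360 degrees. A row lasts 1/12 s, in which the tool goes at most 41.7 mm and 7.16 degrees, less where a joint would pass 70% of its speed; a pose out of reach is approached as far as the arm can. A call with a number of a shift or a turn outside -1 to 1 is refused whole. A call with a gripper value outside its range is refused whole. OPENING is the opening, from -1 (shut) to 1 (fully open), set as the call begins (- or left out, the last holds). The fingers move at their own pace and stop on an object; FORCE is the grip in N (left out, the last holds). Time passes only in rows, so rows that do not move let the fingers close, or fill a call up. It gives the time, the measured TCP pose, the force and the opening at its end, in the units of the state.
- bot.state(): the state, without advancing time (a new reading comes with each control period).
- bot.capture(name): name is "side" or "top"; returns a dict with "color" (384x512x3 uint8, red, green, blue), "fov_y" (degrees; the focal length in pixels is half the picture's height over the tangent of half this angle, whatever the lens; pixels are square), "cx", "cy" (the principal point, pixels), "world_from_camera" (4x4, takes a point from camera to world coordinates). Camera axes: x right, y up, looking along -z (the intrinsics and any distortion apply to the point x, -y, -z); pixel columns grow to the right and rows downward; lengths in m; the calibration is good to about 2 mm. A picture is of the moment at which its call begins. There is no depth.
- bot.hand_in(): hands the job in, once; it reports no verdict.
The state is a dict: "time": time; "joint_positions": joint angles; "joint_vel": joint speeds; "tau": joint torques, N m; "position": TCP position; "tcp_rot": TCP orientation; "contact_force": force on the tool from outside, world axes, zero at the start; "ft_torque": the same for the moment, N m; "gripper_width": finger opening in m.
Only numpy, scipy, OpenCV 4.12 (cv2) and the standard library are available. Lean on these libraries where they do the work, as an engineer would, in place of code of your own. Each camera call takes 0.05 s, during which the arm holds its last target. There are 200 camera calls.

## Working session

There is one attempt and no reset: what is moved stays moved. The work goes in short steps, Python scripts to look and compute and a shell command to move; the robot and the scene stay as the last step left them, time stands still between calls to the robot, and variables do not carry over. Pictures are saved under pics/ and viewed, about 12 in all and at most 16, crops included, and the job is handed in when it is done.

```bash
ls; mkdir -p pics; python3 - <<'E'
from bench import bot
import cv2
print(bot.state())
for n in("top","side"):
    c=bot.capture(n); print(n,{k:(v if k!="color" else v.shape) for k,v in c.items()})
    cv2.imwrite(f"pics/{n}0.png",cv2.resize(c["color"][:,:,::-1],(800,600),interpolation=cv2.INTER_CUBIC))
E
```

```text
pics
{'time': 0.0, 'joint_positions': array([-1.29618777,  0.53719055, -0.00445922,  1.53888763,  0.00258422,
        1.06729972, -0.07119281]), 'joint_vel': array([ 0.00021141, -0.00036331, -0.00085049, -0.00147612, -0.00058752,
       -0.00069219,  0.00032619]), 'tau': array([-1.77437182e-04, -5.83403993e+01,  1.04819756e+00, -2.59099191e+01,
        1.22614906e-02,  9.57964745e-03, -6.70137268e-06]), 'position': array([0.21705762, 0.61203891, 0.24939141]), 'tcp_rot': array([-0.95576357,  1.35276757,  0.95392405]), 'contact_force': array([ 0.68217492,  0.10539828, -0.55815859]), 'ft_torque': array([-0.06552171,  0.03309014,  0.01647723]), 'gripper_width': 0.0855346493859607}
top {'color': (384, 512, 3), 'fov_y': 46.72608636789627, 'cx': 261.04048766860586, 'cy': 184.89896433920362, 'world_from_camera': array([[-0.01857979,  0.9980059 , -0.06032417,  0.44960694],
       [-0.99981538, -0.01884135, -0.00376994,  0.04685148],
       [-0.00489901,  0.06024299,  0.99817172,  1.33173012],
       [ 0.        ,  0.        ,  0.        ,  1.        ]])}
side {'color': (384, 512, 3), 'fov_y': 54.34563182852173, 'cx': 256.55652751553407, 'cy': 190.844405080077, 'world_from_camera': array([[ 0.79193214,  0.43601812, -0.42747127,  0.02324087],
       [-0.6103149 ,  0.54349337, -0.5763078 , -0.66398286],
       [-0.01895284,  0.71728875,  0.69651822,  0.88481319],
       [ 0.        ,  0.        ,  0.        ,  1.        ]])}
```

View pics/top0.png

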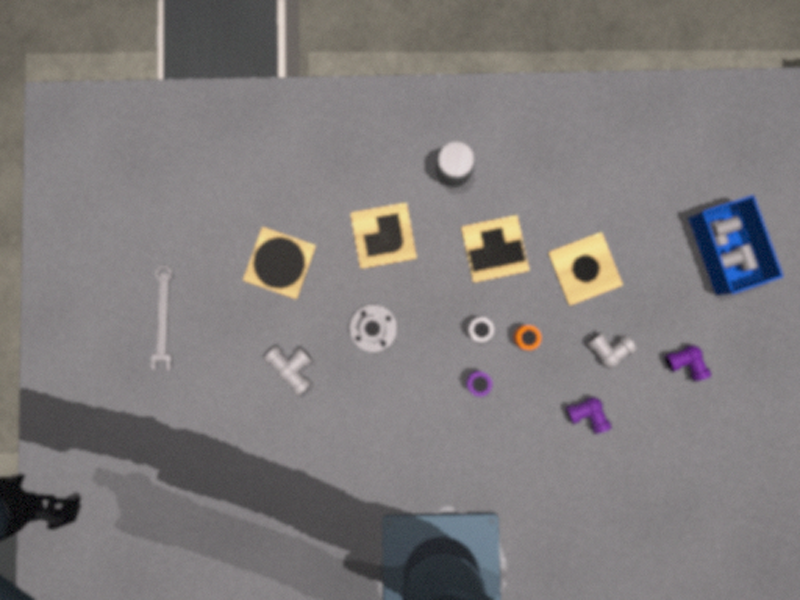

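View pics/side0.png

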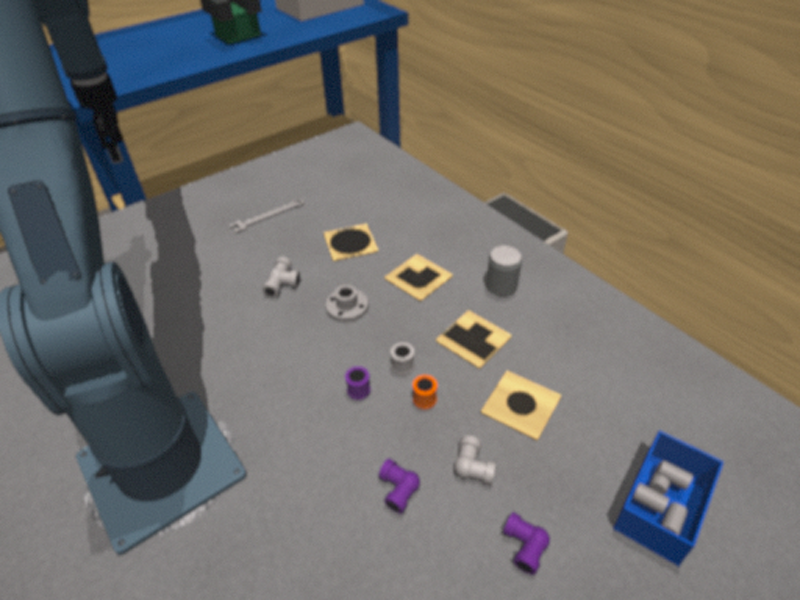

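Top view (800×600): flange board (279,262), elbow board (383,235), tee board (495,247), coupling board (586,268). Grey parts are the flange (373,328), tee (290,369), coupling (481,329) and elbow (612,349). The rest are the tin, wrench, purple and orange look-alikes and the blue box. Next I rectify to metric views.

```bash
cat > h.py <<'E'
import numpy as np, cv2, os
from bench import bot
from scipy.spatial.transform import Rotation as R
def grab(n="top",k=1):
    cs=[bot.capture(n) for _ in range(k)]
    c=cs[0]; c["color"]=np.mean([q["color"] for q in cs],0).astype(np.uint8); return c
def proj(c,P):
    P=np.atleast_2d(P); M=np.linalg.inv(c["world_from_camera"]); q=P@M[:3,:3].T+M[:3,3]
    f=192/np.tan(np.radians(c["fov_y"]/2)); return np.c_[c["cx"]-f*q[:,0]/q[:,2], c["cy"]+f*q[:,1]/q[:,2]]
def rect(c,z,x1,y1,s=2,W=800,H=600):
    "rectified: col=(y1-y)*1000*s, row=(x1-x)*1000*s at plane z"
    px=np.float32([[0,0],[W,0],[W,H],[0,H]])
    w=[[x1-r/s/1000,y1-u/s/1000,z] for u,r in px]
    Hm=cv2.getPerspectiveTransform(px,np.float32(proj(c,w)))
    return cv2.warpPerspective(c["color"],Hm,(W,H),flags=cv2.INTER_CUBIC|cv2.WARP_INVERSE_MAP)
def save(n,im): cv2.imwrite(f"pics/{n}.png",im[:,:,::-1])
E
python3 - <<'E'
from h import *
c=grab("top",4)
for nm,x1,y1 in(("L",.70,.36),("Rr",.70,0.0)):
    im=rect(c,.014,x1,y1)
    for k in range(0,800,100): cv2.putText(im,f"{y1-k/2000:.2f}",(k,10),0,.35,(255,255,0))
    for k in range(0,600,100): cv2.putText(im,f"{x1-k/2000:.2f}",(0,k+5),0,.35,(255,255,0))
    save(nm,im)
# boards
im=rect(c,.006,.8,.4,2,1600,1000); hsv=cv2.cvtColor(im,cv2.COLOR_RGB2HSV)
m=cv2.inRange(hsv,(12,70,120),(35,255,255)); 
for cn in cv2.findContours(m,cv2.RETR_EXTERNAL,2)[0]:
    if cv2.contourArea(cn)<20000: continue
    (u,v),s,a=cv2.minAreaRect(cn)
    msk=np.zeros_like(m); cv2.drawContours(msk,[cn],-1,255,-1); msk=cv2.erode(msk,np.ones((9,9)))
    b=cv2.bitwise_and(msk,cv2.inRange(hsv[:,:,2],0,110)); M=cv2.moments(b,True)
    print("board xy %.4f %.4f size %s ang %.1f | blob xy %.4f %.4f area mm2 %.0f"%(.8-v/2000,.4-u/2000,np.round(np.array(s)/2,1),a,.8-M['m01']/M['m00']/2000,.4-M['m10']/M['m00']/2000,M['m00']/4))
T=R.from_rotvec(bot.state()["tcp_rot"]).as_matrix(); print(T.round(3))
E
```

```text
board xy 0.5633 -0.2872 size [112.1 112.8] ang 70.3 | blob xy 0.5634 -0.2880 area mm2 1801
board xy 0.5858 0.2988 size [111.9 111.5] ang 20.4 | blob xy 0.5860 0.2992 area mm2 6865
board xy 0.6052 -0.1157 size [112.2 112.2] ang 79.2 | blob xy 0.5993 -0.1171 area mm2 4956
board xy 0.6347 0.0982 size [111.9 111.6] ang 80.8 | blob xy 0.6324 0.0947 area mm2 3626
[[-0.    -0.943  0.334]
 [-0.001  0.334  0.943]
 [-1.    -0.    -0.001]]
```

View pics/L.png

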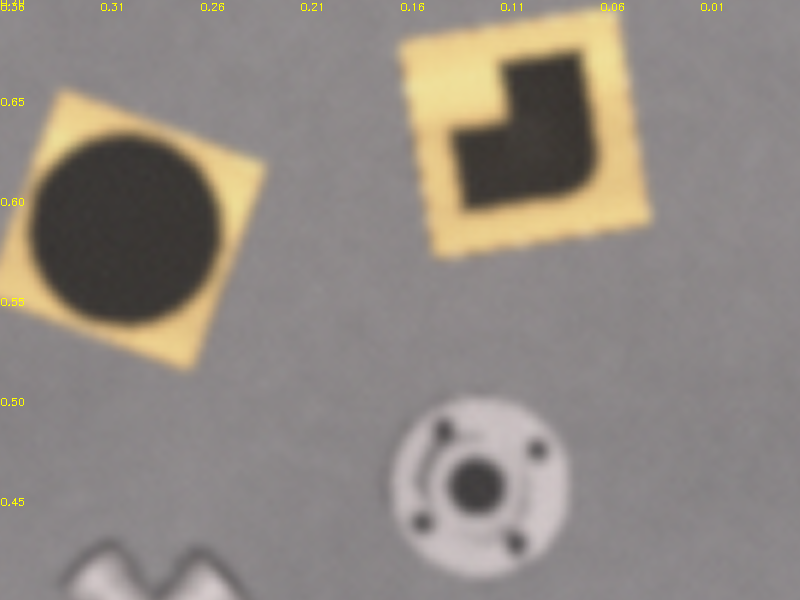

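View pics/Rr.png

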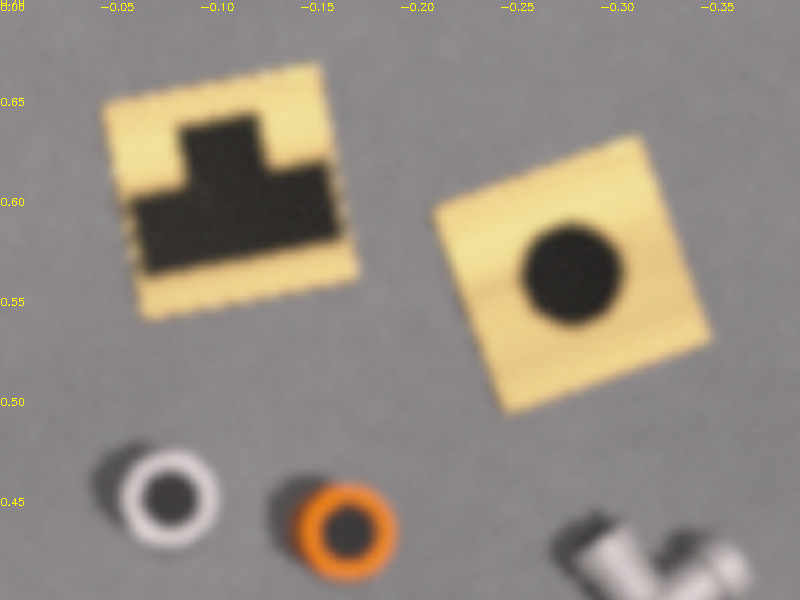

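Boards: tee yaw 10.8°, elbow yaw 9.2° (arms up and left in the picture), and the discs sit at the board centres. Now I fit silhouettes of the parts.

```bash
cat >> h.py <<'E'
from scipy.optimize import minimize
def cyl(a,b,r): # axis a->b in part frame
    a,b=np.array(a,float),np.array(b,float); d=(b-a)/np.linalg.norm(b-a)
    n=np.array([0,0,1.]) if abs(d[2])<.5 else np.array([1.,0,0]); m=np.cross(d,n); t=np.linspace(0,2*np.pi,24)[:,None]
    ring=r*(np.cos(t)*n+np.sin(t)*m); return np.r_[a+ring,b+ring]/1000
def arm(dx,dy): return [cyl((0,0,18),(48*dx,48*dy,18),14.5),cyl((34*dx,34*dy,18),(48*dx,48*dy,18),18)]
MODEL=dict(tee=arm(1,0)+arm(0,1)+arm(0,-1),elbow=arm(1,0)+arm(0,1)+[cyl((0,0,6),(0,0,30),13),cyl((0,0,14),(0,0,22),17.7)],
 flange=[cyl((0,0,0),(0,0,14),45),cyl((0,0,14),(0,0,44),23)],coupling=[cyl((0,0,0),(0,0,44),21.5)])
def sil(c,part,p,z,S,o,sz):
    a=R.from_euler("z",p[2]).as_matrix(); m=np.zeros((sz,sz),np.uint8)
    for k in MODEL[part]:
        q=(proj(c,k@a.T+[p[0],p[1],z])+.5-o)*S
        cv2.fillConvexPoly(m,cv2.convexHull(np.round(q*16).astype(np.int32)),255,shift=4)
    return m
def fit(c,part,p0,z=0,lo=150,yaws=None,name=None):
    S=6; h=34; o=np.round(proj(c,[p0[0],p0[1],z+.018])[0])-h; sz=2*h*S
    x,y=o.astype(int); crop=cv2.resize(c["color"][y:y+2*h,x:x+2*h],(sz,sz),interpolation=cv2.INTER_CUBIC)
    hs=cv2.cvtColor(crop,cv2.COLOR_RGB2HSV); m=((hs[:,:,2]>lo)&(hs[:,:,1]<45)).astype(np.uint8)*255
    n,l,st,_=cv2.connectedComponentsWithStats(m); i=1+np.argmax(st[1:,4]); m=(l==i).astype(np.uint8)
    cn=cv2.findContours(m,0,2)[0]; cv2.drawContours(m,cn,-1,1,-1)
    def cost(q): 
        s=cv2.GaussianBlur(sil(c,part,np.array(q)/[1000,1000,57.3],z,S,o,sz),(0,0),4)/255.; return np.abs(s-cv2.GaussianBlur(m*1.,(0,0),4)).sum()/m.sum()
    best=min((minimize(cost,[p0[0]*1000,p0[1]*1000,yw],method="Nelder-Mead",options=dict(initial_simplex=[[p0[0]*1000+a,p0[1]*1000+b,yw+g] for a,b,g in((0,0,0),(8,0,0),(0,8,0),(0,0,15))])) for yw in (yaws or [0])),key=lambda r:r.fun)
    if name:
        s=sil(c,part,best.x/[1000,1000,57.3],z,S,o,sz); v=crop.copy()
        cv2.drawContours(v,cv2.findContours(s,0,2)[0],-1,(255,0,0),1); cv2.drawContours(v,cn,-1,(0,255,0),1); save(name,v)
    print(part,best.x.round(1),"cost %.3f"%best.fun); return best.x
E
python3 - <<'E'
from h import *
c=grab("top",4)
Y=range(0,360,45)
fit(c,"tee",(.40,.28),yaws=Y,name="f1",lo=165);fit(c,"elbow",(.42,-.32),yaws=Y,name="f2",lo=165)
fit(c,"flange",(.455,.125),name="f3",lo=165);fit(c,"coupling",(.45,-.08),name="f4",lo=165)
ims=[cv2.imread(f"pics/f{i}.png") for i in(1,2,3,4)]
cv2.imwrite("pics/fits.png",cv2.resize(np.vstack([np.hstack(ims[:2]),np.hstack(ims[2:])]),(600,600)))
E
```

```text
tee [379.8 281.9 305.5] cost 0.639
elbow [ 392.4 -331.3  314. ] cost 0.780
flange [456.7 119.5  15.8] cost 0.186
coupling [451.1 -84.5   5. ] cost 0.098
```

View pics/fits.png

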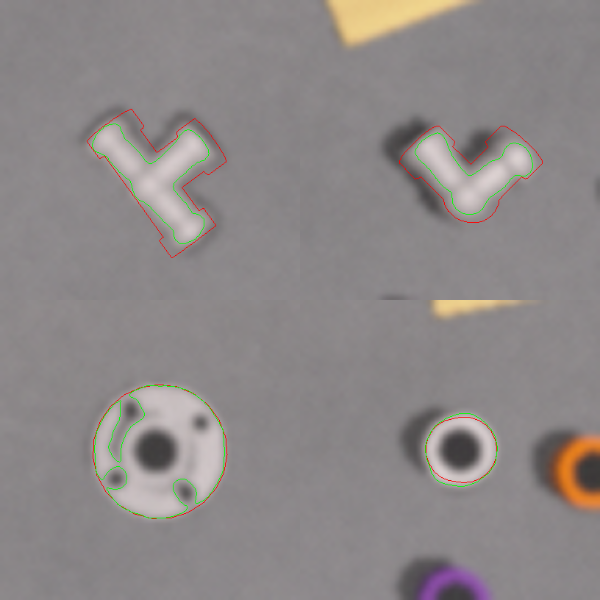

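Flange and coupling fit well. The tee and elbow only show their bright top strip, so I refit those with a thinner model.

```bash
cat >> h.py <<'E'
def armT(dx,dy,zc=21): return [cyl((0,0,zc),(47*dx,47*dy,zc),9.5),cyl((35*dx,35*dy,zc),(47*dx,47*dy,zc),12)]
MODEL["tee"]=armT(1,0)+armT(0,1)+armT(0,-1); MODEL["elbow"]=armT(1,0)+armT(0,1)+[cyl((0,0,14),(0,0,28),12)]
E
python3 - <<'E'
from h import *
c=grab("top",4)
Y=range(0,360,45)
fit(c,"tee",(.39,.28),yaws=Y,name="f1",lo=160);fit(c,"elbow",(.40,-.33),yaws=Y,name="f2",lo=160)
ims=[cv2.imread(f"pics/f{i}.png") for i in(1,2)]
cv2.imwrite("pics/fits2.png",cv2.resize(np.hstack(ims),(800,400)))
E
```

```text
tee [378.8 283.  311.6] cost 0.092
elbow [ 391.5 -329.3  307.5] cost 0.081
```

View pics/fits2.png

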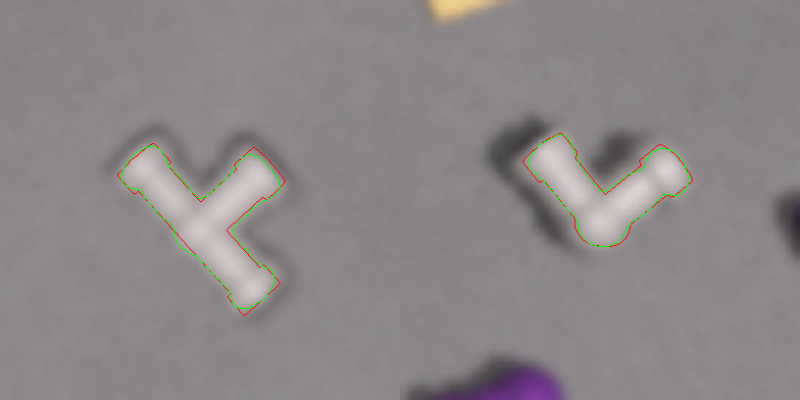

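```bash
cat > plan.py <<'E'
import sys; from h import *
# plan.py x y z(mm) [jawyaw deg]: shift in the present tool axes, units of 300 mm; turn in units of 360 deg
s=bot.state(); T=R.from_rotvec(s["tcp_rot"]).as_matrix(); a=[float(v) for v in sys.argv[1:]]
yaw=np.degrees(np.arctan2(T[1,2],T[0,2])); ty=(a[3] if len(a)>3 else yaw); dt=(yaw-ty+180)%360-180
d=np.array(a[:3])-1000*s["position"]; C=R.from_euler("z",-dt,degrees=True).as_matrix()
u=T.T@d/300; w=(C@T).T@d/300
print("t %.1f pos %s yaw %.1f j7 %.2f grip %.3f F %s"%(s["time"],(1000*s["position"]).round(1),yaw,s["joint_positions"][6],s["gripper_width"],s["contact_force"].round(1)))
print("tilt",(T[:,0]).round(3),"before turn: %s; after turn: %s len %.0f mm; turn %.4f (%.1f rows)"%(u.round(4),w.round(4),np.linalg.norm(d),dt/360,abs(dt)/7.16))
E
python3 -m jog '[[0.0,-0.0986,-0.0915,0],[0.0,-0.0986,-0.0915,0],[0.0,-0.0986,-0.0915,0],[0.0,-0.0986,-0.0915,0],[0.0,-0.0986,-0.0915,0],[0.0,-0.0986,-0.0915,0],[0.0,-0.0986,-0.0915,0],[0.0,-0.0986,-0.0915,0],[0.0,-0.0986,-0.0915,0],[0.0,-0.0986,-0.0915,0]]' 1
python3 -m jog '[[0.05,0,0,0.0161],[0.05,0,0,0.0161],[0.05,0,0,0.0161],[0.05,0,0,0.0161],[0.05,0,0,0.0161],[0.05,0,0,0],[0.05,0,0,0],[0.05,0,0,0],[0,0,0,0],[0,0,0,0]]'
python3 plan.py 404 254.6 21 41.6
```

```text
time: 1.53
position: [0.405, 0.2533, 0.2506]
tcp_rot: [-0.955, 1.35, 0.955]
contact_force: [0.8, 0.1, -1.0]
gripper_width: 0.0853
time: 2.37
position: [0.404, 0.2548, 0.1301]
tcp_rot: [-0.567, 1.497, 0.566]
contact_force: [0.6, 0.3, 1.0]
gripper_width: 0.0854
t 2.4 pos [404.  254.8 130.1] yaw 41.5 j7 0.19 grip 0.085 F [0.6 0.3 1. ]
tilt [-0.001 -0.001 -1.   ] before turn: [ 0.3637 -0.0005  0.    ]; after turn: [ 0.3637 -0.0005  0.    ] len 109 mm; turn -0.0003 (0.0 rows)
```

```bash

python3 -m jog '[[0.06,0,0,0],[0.06,0,0,0],[0.06,0,0,0],[0.06,0,0,0],[0.05,0,0,0],[0.04,0,0,0],[0.0337,0,0,0],[0,0,0,0],[0,0,0,0],[0,0,0,0]]'
python3 -m jog '[[0,0,0,0],[0,0,0,0],[0,0,0,0],[0,0,0,0],[0,0,0,0],[0,0,0,0],[0,0,0,0],[0,0,0,0],[0,0,0,0],[0,0,0,0]]' -1 100
python3 -m jog '[[-0.04,0,0,0],[-0.06,0,0,0],[-0.06,0,0,0],[-0.06,0,0,0],[-0.06,0,0,0],[0,0,0,0],[0,0,0,0],[0,0,0,0],[0,0,0,0],[0,0,0,0]]'
python3 plan.py 628.7 -111.2 107 100.8; python3 - <<'E'
from h import *
save("g1",cv2.resize(grab("side",1)["color"][140:220,120:280],(640,320),interpolation=2))
E
```

```text
time: 3.2
position: [0.405, 0.2555, 0.0221]
tcp_rot: [-0.566, 1.494, 0.567]
contact_force: [0.6, -0.5, -0.4]
gripper_width: 0.0853
time: 4.03
position: [0.4045, 0.2551, 0.0219]
tcp_rot: [-0.566, 1.495, 0.567]
contact_force: [-2.2, -1.4, 9.7]
gripper_width: 0.0324
time: 4.87
position: [0.4037, 0.2546, 0.1042]
tcp_rot: [-0.567, 1.497, 0.566]
contact_force: [-0.2, 0.5, -1.4]
gripper_width: 0.0329
t 4.9 pos [403.7 254.6 104.2] yaw 41.5 j7 0.20 grip 0.033 F [-0.2  0.5 -1.4]
tilt [-0.002 -0.001 -1.   ] before turn: [-0.0089 -1.4102 -0.246 ]; after turn: [-0.0067 -0.5084 -1.3382] len 429 mm; turn -0.1647 (8.3 rows)
```

View pics/g1.png

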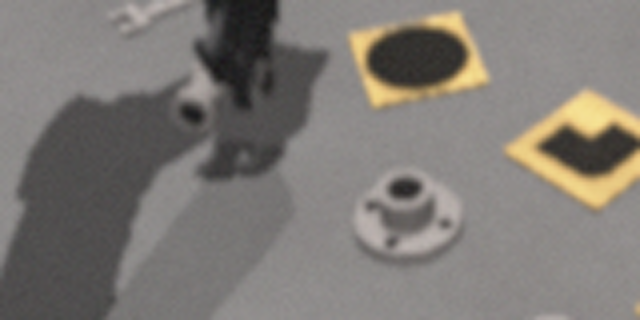

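```bash

python3 -m jog '[[0,0,0,-0.0183],[0,0,0,-0.0183],[0,0,0,-0.0183],[0,0,0,-0.0183],[0,0,0,-0.0183],[0,0,0,-0.0183],[0,0,0,-0.0183],[0,0,0,-0.0183],[0,0,0,-0.0183],[0,0,0,0]]'
python3 -m jog '[[0,-0.03,-0.08,0],[0,-0.05,-0.13,0],[0,-0.05,-0.13,0],[0,-0.05,-0.13,0],[0,-0.05,-0.13,0],[0,-0.05,-0.13,0],[0,-0.05,-0.13,0],[0,-0.05,-0.13,0],[0,-0.05,-0.13,0],[0,-0.03,-0.1,0]]'
python3 -m jog '[[0,-0.04,-0.0782,0],[0,-0.0284,-0.04,0],[0,0,0,0],[0,0,0,0],[0,0,0,0],[0,0,0,0],[0,0,0,0],[0,0,0,0],[0,0,0,0],[0,0,0,0]]'
python3 plan.py 628.7 -111.2 29 100.8;python3 - <<'E'
from h import *
save("g2",np.hstack([cv2.resize(grab("side",1)["color"][150:270,240:360],(400,400),interpolation=2),cv2.resize(grab("top",1)["color"][110:210,270:370],(400,400),interpolation=2)]))
E
```

```text
time: 5.75
position: [0.4041, 0.2547, 0.1047]
tcp_rot: [-1.349, 1.113, 1.35]
contact_force: [0.6, 0.2, -2.9]
gripper_width: 0.0328
time: 6.58
position: [0.6094, -0.0819, 0.1048]
tcp_rot: [-1.343, 1.118, 1.341]
contact_force: [1.2, -0.7, -1.3]
gripper_width: 0.0329
time: 7.42
position: [0.6346, -0.1086, 0.1053]
tcp_rot: [-1.347, 1.114, 1.347]
contact_force: [0.0, -0.4, -2.4]
gripper_width: 0.0328
t 7.4 pos [ 634.6 -108.6  105.3] yaw 100.8 j7 1.80 grip 0.033 F [ 0.  -0.4 -2.4]
tilt [ 0. -0. -1.] before turn: [ 0.2544  0.021  -0.0049]; after turn: [ 0.2544  0.021  -0.0049] len 77 mm; turn 0.0000 (0.0 rows)
```

View pics/g2.png

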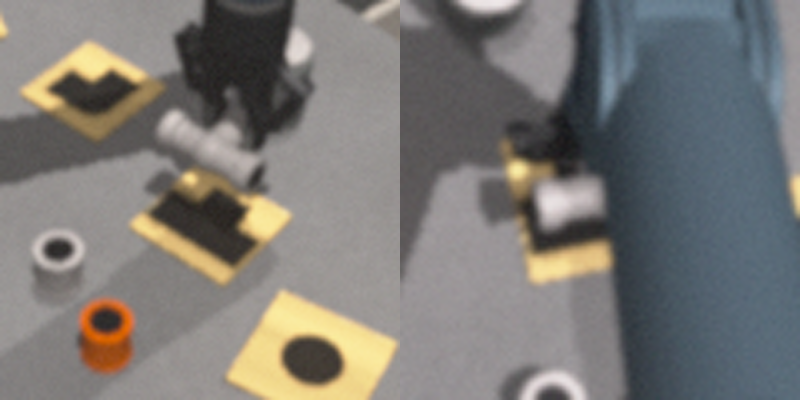

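Tee held level by its branch above the outline. Correcting and lowering.

```bash

python3 -m jog '[[0.04,0.021,-0.0049,0],[0.06,0,0,0],[0.06,0,0,0],[0.04,0,0,0],[0.03,0,0,0],[0.015,0,0,0],[0.009,0,0,0],[0,0,0,0],[0,0,0,0],[0,0,0,0]]'
python3 plan.py 628.7 -111.2 28 100.8
```

```text
time: 8.35
position: [0.6294, -0.1116, 0.0298]
tcp_rot: [-1.347, 1.113, 1.345]
contact_force: [0.9, -0.4, -1.6]
gripper_width: 0.0327
t 8.3 pos [ 629.4 -111.6   29.8] yaw 100.8 j7 1.80 grip 0.033 F [ 0.9 -0.4 -1.6]
tilt [ 0.001 -0.    -1.   ] before turn: [0.006  0.0021 0.0016]; after turn: [0.006  0.0021 0.0016] len 2 mm; turn -0.0000 (0.0 rows)
```

```bash

python3 -m jog '[[0.003,0.0021,0.0016,0],[0.003,0,0,0],[0.002,0,0,0],[0,0,0,0],[0,0,0,0],[0,0,0,0],[0,0,0,0],[0,0,0,0],[0,0,0,0],[0,0,0,0]]'
python3 -m jog '[[0,0,0,0],[0,0,0,0],[0,0,0,0],[0,0,0,0],[0,0,0,0],[0,0,0,0],[-0.02,0,0,0],[-0.05,0,0,0],[-0.1,0,0,0],[-0.1,0,0,0]]' 0.6
python3 -m jog '[[-0.05,0,0,0],[0,0,0.13,0],[0,0,0.13,0],[0,0,0.13,0],[0,0,0.13,0],[0,0,0,0],[0,0,0,0],[0,0,0,0],[0,0,0,0],[0,0,0,0]]' 1
python3 plan.py 421.6 -306.2 100 -52.5;python3 - <<'E'
from h import *
fit(grab("top",3),"tee",(.5914,-.1183),z=.006,yaws=[11],name="tee1",lo=160)
save("g3",rect(grab("top",1),.006,.67,-.05,5,600,500))
E
```

```text
time: 9.18
position: [0.6288, -0.1112, 0.028]
tcp_rot: [-1.347, 1.113, 1.345]
contact_force: [-1.8, 0.2, 7.5]
gripper_width: 0.0328
time: 10.02
position: [0.6274, -0.111, 0.1089]
tcp_rot: [-1.346, 1.115, 1.348]
contact_force: [0.6, -1.0, 0.1]
gripper_width: 0.0683
time: 10.85
position: [0.5992, 0.0401, 0.123]
tcp_rot: [-1.346, 1.116, 1.344]
contact_force: [0.3, -0.8, 0.0]
gripper_width: 0.0853
t 10.8 pos [599.2  40.1 123. ] yaw 100.6 j7 1.55 grip 0.085 F [ 0.3 -0.8  0. ]
tilt [ 0.001 -0.001 -1.   ] before turn: [ 0.0773  0.795  -1.0251]; after turn: [ 0.0764 -1.1724  0.5553] len 390 mm; turn 0.4254 (21.4 rows)
tee [ 591.6 -120.7   10.4] cost 0.275
```

View pics/g3.png

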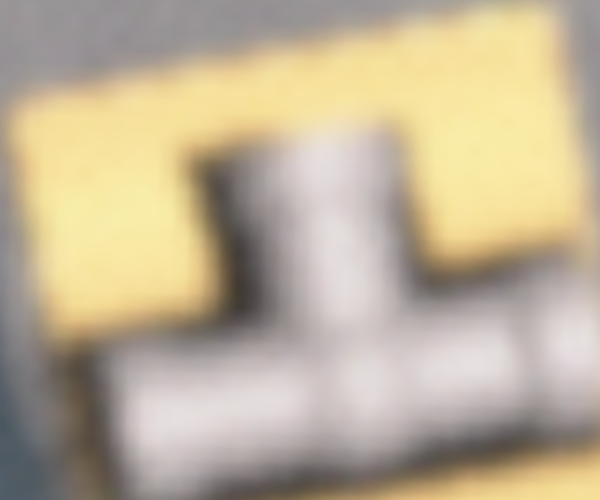

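```bash

python3 -m jog '[[0,0.0795,-0.1025,0],[0,0.0795,-0.1025,0],[0,0.0795,-0.1025,0],[0,0.0795,-0.1025,0],[0,0.0795,-0.1025,0],[0,0.0795,-0.1025,0],[0,0.0795,-0.1025,0],[0,0.0795,-0.1025,0],[0,0.0795,-0.1025,0],[0,0.0795,-0.1025,0]]'
python3 -m jog '[[0,0,0,0.0196],[0,0,0,0.0196],[0,0,0,0.0196],[0,0,0,0.0196],[0,0,0,0.0196],[0,0,0,0.0196],[0,0,0,0.0196],[0,0,0,0.0196],[0,0,0,0.0196],[0,0,0,0.0196]]'
python3 -m jog '[[0,0,0,0.0196],[0,0,0,0.0196],[0,0,0,0.0196],[0,0,0,0.0196],[0,0,0,0.0196],[0,0,0,0.0196],[0,0,0,0.0196],[0,0,0,0.0196],[0,0,0,0.0196],[0,0,0,0.0196]]'
python3 -m jog '[[0,0,0,0.0167],[0,0,0,0.0167],[0,0,0,0],[0,0,0,0],[0,0,0,0],[0,0,0,0],[0,0,0,0],[0,0,0,0],[0,0,0,0],[0,0,0,0]]'
python3 plan.py 421.6 -306.2 21 -52.5;python3 - <<'E'
from h import *
FULL=arm(1,0)+arm(0,1)+arm(0,-1); p=(.5914,-.1183,np.radians(10.8)); out=[]
a=R.from_euler("z",p[2]).as_matrix()
def rc(x0,x1,y0,y1): return np.array([[x0,y0,0],[x1,y0,0],[x1,y1,0],[x0,y1,0]])/1000.
for n in("top","side"):
    c=grab(n,3); o=np.round(proj(c,[.6,-.116,.006])[0]).astype(int)-[25,25]; S=8
    v=cv2.resize(c["color"][o[1]:o[1]+50,o[0]:o[0]+50],(400,400),interpolation=2)
    f=lambda P:np.round((proj(c,P@a.T+[p[0],p[1],.006])+.5-o)*S).astype(np.int32)
    for r in(rc(-22,22,-52,52),rc(22,52,-22,22)): cv2.polylines(v,[f(r)],True,(255,0,0),1)
    m=np.zeros((400,400),np.uint8)
    for k in FULL: cv2.fillConvexPoly(m,cv2.convexHull(f(k)),255)
    cv2.drawContours(v,cv2.findContours(m,0,2)[0],-1,(0,255,0),1); out.append(v)
save("g4",np.hstack(out))
E
```

```text
time: 11.88
position: [0.4209, -0.3064, 0.1228]
tcp_rot: [-1.347, 1.114, 1.346]
contact_force: [0.4, -1.2, -0.0]
gripper_width: 0.0851
time: 12.72
position: [0.4221, -0.3048, 0.1227]
tcp_rot: [-0.409, 1.532, 0.408]
contact_force: [0.4, -0.1, 0.1]
gripper_width: 0.0853
time: 13.55
position: [0.4222, -0.3047, 0.1226]
tcp_rot: [0.556, 1.498, -0.556]
contact_force: [-0.1, -0.3, 0.4]
gripper_width: 0.0853
time: 14.38
position: [0.4221, -0.3046, 0.1226]
tcp_rot: [0.713, 1.451, -0.713]
contact_force: [-0.1, 0.1, -0.6]
gripper_width: 0.0854
t 14.4 pos [ 422.1 -304.6  122.6] yaw -52.3 j7 0.09 grip 0.085 F [-0.1  0.1 -0.6]
tilt [ 0.  0. -1.] before turn: [ 0.3387 -0.0046  0.0032]; after turn: [ 0.3387 -0.0046  0.0032] len 102 mm; turn 0.0004 (0.0 rows)
```

View pics/g4.png

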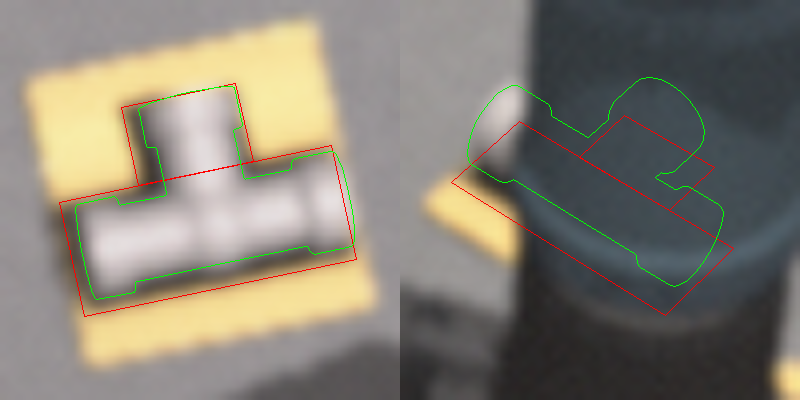

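Tee matches the nominal pose (green) inside the outline (red) in the top view. Now the elbow.

```bash

python3 -m jog '[[0.06,-0.0046,0.0032,0],[0.06,0,0,0],[0.06,0,0,0],[0.06,0,0,0],[0.05,0,0,0],[0.03,0,0,0],[0.0187,0,0,0],[0,0,0,0],[0,0,0,0],[0,0,0,0]]'
python3 -m jog '[[0,0,0,0],[0,0,0,0],[0,0,0,0],[0,0,0,0],[0,0,0,0],[0,0,0,0],[0,0,0,0],[0,0,0,0],[0,0,0,0],[0,0,0,0]]' -1 100
python3 -m jog '[[-0.04,0,0,0],[-0.06,0,0,0],[-0.06,0,0,0],[-0.06,0,0,0],[-0.06,0,0,0],[0,0,0,0],[0,0,0,0],[0,0,0,0],[0,0,0,0],[0,0,0,0]]'
python3 plan.py 617 119.6 107 9.2
```

```text
time: 15.52
position: [0.4221, -0.3066, 0.0217]
tcp_rot: [0.713, 1.449, -0.713]
contact_force: [0.0, -0.1, 0.5]
gripper_width: 0.0857
time: 16.35
position: [0.4219, -0.3063, 0.0217]
tcp_rot: [0.714, 1.45, -0.713]
contact_force: [-1.6, 1.1, 7.9]
gripper_width: 0.0323
time: 17.18
position: [0.421, -0.3057, 0.104]
tcp_rot: [0.713, 1.452, -0.713]
contact_force: [0.3, -0.5, -3.0]
gripper_width: 0.0324
t 17.2 pos [ 421.  -305.7  104. ] yaw -52.4 j7 0.11 grip 0.032 F [ 0.3 -0.5 -3. ]
tilt [-0.002  0.001 -1.   ] before turn: [-0.0097  1.3834 -0.7236]; after turn: [-0.0124  1.2951  0.8717] len 468 mm; turn -0.1710 (8.6 rows)
```

```bash

python3 -m jog '[[0,0,0,-0.019],[0,0,0,-0.019],[0,0,0,-0.019],[0,0,0,-0.019],[0,0,0,-0.019],[0,0,0,-0.019],[0,0,0,-0.019],[0,0,0,-0.019],[0,0,0,-0.019],[0,0,0,0]]'
python3 -m jog '[[0,0.108,0.0727,0],[0,0.108,0.0727,0],[0,0.108,0.0727,0],[0,0.108,0.0727,0],[0,0.108,0.0727,0],[0,0.108,0.0727,0],[0,0.108,0.0727,0],[0,0.108,0.0727,0],[0,0.108,0.0727,0],[0,0.108,0.0727,0]]'
python3 -m jog '[[0,0.108,0.0727,0],[0,0.07,0.045,0],[0,0.0371,0.027,0],[0,0,0,0],[0,0,0,0],[0,0,0,0],[0,0,0,0],[0,0,0,0],[0,0,0,0],[0,0,0,0]]'
python3 plan.py 617 119.6 30 9.2
```

```text
time: 18.02
position: [0.421, -0.3062, 0.1044]
tcp_rot: [-0.128, 1.568, 0.13]
contact_force: [-0.2, 0.2, -1.7]
gripper_width: 0.0325
time: 18.85
position: [0.5852, 0.0504, 0.1044]
tcp_rot: [-0.123, 1.568, 0.123]
contact_force: [1.0, -0.7, -3.5]
gripper_width: 0.0325
time: 19.68
position: [0.6175, 0.1185, 0.1051]
tcp_rot: [-0.125, 1.567, 0.125]
contact_force: [-0.2, -0.3, -2.9]
gripper_width: 0.0326
t 19.7 pos [617.5 118.5 105.1] yaw 9.1 j7 0.14 grip 0.033 F [-0.2 -0.3 -2.9]
tilt [-0. -0. -1.] before turn: [ 0.2503  0.0041 -0.0012]; after turn: [ 0.2503  0.0041 -0.0012] len 75 mm; turn -0.0002 (0.0 rows)
```

```bash

python3 -m jog '[[0.04,0.0041,-0.0012,0],[0.06,0,0,0],[0.06,0,0,0],[0.04,0,0,0],[0.03,0,0,0],[0.0133,0,0,0],[0.007,0,0,0],[0,0,0,0],[0,0,0,0],[0,0,0,0]]'
python3 plan.py 617 119.6 28 9.2
python3 -m jog '[[0.003,0,0,0],[0.003,0,0,0],[0,0,0,0],[0,0,0,0],[0,0,0,0],[0,0,0,0],[0,0,0,0],[0,0,0,0],[0,0,0,0],[0,0,0,0]]'
python3 plan.py 617 119.6 28 9.2
```

```text
time: 20.52
position: [0.6177, 0.1205, 0.0307]
tcp_rot: [-0.126, 1.566, 0.126]
contact_force: [-0.8, 0.2, -2.7]
gripper_width: 0.0324
t 20.5 pos [617.7 120.5  30.7] yaw 9.2 j7 0.17 grip 0.032 F [-0.8  0.2 -2.7]
tilt [ 0.001  0.    -1.   ] before turn: [ 0.0091 -0.0024 -0.0029]; after turn: [ 0.0091 -0.0024 -0.0029] len 3 mm; turn 0.0000 (0.0 rows)
time: 21.35
position: [0.6172, 0.1204, 0.0282]
tcp_rot: [-0.126, 1.567, 0.126]
contact_force: [0.6, 0.8, -1.2]
gripper_width: 0.0323
t 21.4 pos [617.2 120.4  28.2] yaw 9.2 j7 0.17 grip 0.032 F [ 0.6  0.8 -1.2]
tilt [ 0.  0. -1.] before turn: [ 0.0006 -0.0025 -0.0012]; after turn: [ 0.0006 -0.0025 -0.0012] len 1 mm; turn 0.0000 (0.0 rows)
```

```bash

python3 -m jog '[[0.002,-0.002,-0.001,0],[0,0,0,0],[0,0,0,0],[0,0,0,0],[0,0,0,0],[0,0,0,0],[0,0,0,0],[0,0,0,0],[0,0,0,0],[0,0,0,0]]' 
python3 -m jog '[[0,0,0,0],[0,0,0,0],[0,0,0,0],[0,0,0,0],[0,0,0,0],[0,0,0,0],[-0.02,0,0,0],[-0.05,0,0,0],[-0.1,0,0,0],[-0.1,0,0,0]]' 0.6
python3 -m jog '[[-0.05,0,0,0],[0,0,-0.13,0],[0,0,-0.13,0],[0,0,-0.13,0],[0,0,-0.13,0],[0,0,0,0],[0,0,0,0],[0,0,0,0],[0,0,0,0],[0,0,0,0]]' 1
python3 plan.py 456.7 119.5 36 9.2
```

```text
time: 22.18
position: [0.6172, 0.1203, 0.0278]
tcp_rot: [-0.126, 1.566, 0.127]
contact_force: [0.2, 3.4, 5.7]
gripper_width: 0.0322
time: 23.02
position: [0.6163, 0.1194, 0.1098]
tcp_rot: [-0.126, 1.568, 0.126]
contact_force: [1.4, 0.0, -0.1]
gripper_width: 0.0683
time: 23.85
position: [0.4647, 0.0951, 0.1241]
tcp_rot: [-0.126, 1.565, 0.126]
contact_force: [-0.5, -0.1, -0.5]
gripper_width: 0.0854
t 23.9 pos [464.7  95.1 124.1] yaw 9.2 j7 0.12 grip 0.085 F [-0.5 -0.1 -0.5]
tilt [ 0.002  0.    -1.   ] before turn: [ 0.2935  0.0845 -0.0141]; after turn: [ 0.2935  0.0845 -0.0141] len 92 mm; turn 0.0000 (0.0 rows)
```

```bash

python3 -m jog '[[0,0.0845,-0.0141,0],[0.06,0,0,0],[0.06,0,0,0],[0.06,0,0,0],[0.05,0,0,0],[0.04,0,0,0],[0.0235,0,0,0],[0,0,0,0],[0,0,0,0],[0,0,0,0]]'
python3 -m jog '[[0,0,0,0],[0,0,0,0],[0,0,0,0],[0,0,0,0],[0,0,0,0],[0,0,0,0],[0,0,0,0],[0,0,0,0],[0,0,0,0],[0,0,0,0]]' -1 90
python3 plan.py 456.7 119.5 36
python3 -m jog '[[-0.04,0,0,0],[-0.06,0,0,0],[-0.06,0,0,0],[-0.06,0,0,0],[-0.04,0,0,0],[0,0,0,0],[0,0,0,0],[0,0,0,0],[0,0,0,0],[0,0,0,0]]'
python3 plan.py 586 299 115; python3 - <<'E'
from h import *
FULL=arm(1,0)+arm(0,1)+[cyl((0,0,18),(0,0,19),18)]; p=(.6231,.0821,np.radians(9.2)); out=[]
a=R.from_euler("z",p[2]).as_matrix()
def rc(x0,x1,y0,y1): return np.array([[x0,y0,0],[x1,y0,0],[x1,y1,0],[x0,y1,0]])/1000.
for n in("top","side"):
    c=grab(n,3); o=np.round(proj(c,[.63,.1,.006])[0]).astype(int)-[25,25]; S=8
    v=cv2.resize(c["color"][o[1]:o[1]+50,o[0]:o[0]+50],(400,400),interpolation=2)
    f=lambda P:np.round((proj(c,P@a.T+[p[0],p[1],.006])+.5-o)*S).astype(np.int32)
    for r in(rc(-22,52,-22,22),rc(-22,22,-22,52)): cv2.polylines(v,[f(r)],True,(255,0,0),1)
    m=np.zeros((400,400),np.uint8)
    for k in FULL: cv2.fillConvexPoly(m,cv2.convexHull(f(k)),255)
    cv2.drawContours(v,cv2.findContours(m,0,2)[0],-1,(0,255,0),1); out.append(v)
save("g5",np.hstack(out))
E
```

```text
time: 24.68
position: [0.4554, 0.1192, 0.036]
tcp_rot: [-0.126, 1.566, 0.126]
contact_force: [0.3, 0.5, 0.1]
gripper_width: 0.085
time: 25.52
position: [0.4566, 0.1195, 0.0368]
tcp_rot: [-0.125, 1.563, 0.127]
contact_force: [-0.3, 0.3, 12.3]
gripper_width: 0.0437
t 25.5 pos [456.6 119.5  36.8] yaw 9.2 j7 0.14 grip 0.044 F [-0.3  0.3 12.3]
tilt [ 0.004  0.001 -1.   ] before turn: [ 0.0027 -0.0002  0.0002]; after turn: [ 0.0027 -0.0002  0.0002] len 1 mm; turn 0.0000 (0.0 rows)
time: 26.35
position: [0.4539, 0.1188, 0.1125]
tcp_rot: [-0.127, 1.569, 0.126]
contact_force: [-0.2, -0.1, -4.8]
gripper_width: 0.0437
t 26.4 pos [453.9 118.8 112.5] yaw 9.2 j7 0.07 grip 0.044 F [-0.2 -0.1 -4.8]
tilt [-0.002 -0.001 -1.   ] before turn: [-0.0095  0.5225  0.5307]; after turn: [-0.0095  0.5225  0.5307] len 223 mm; turn 0.0000 (0.0 rows)
```

View pics/g5.png

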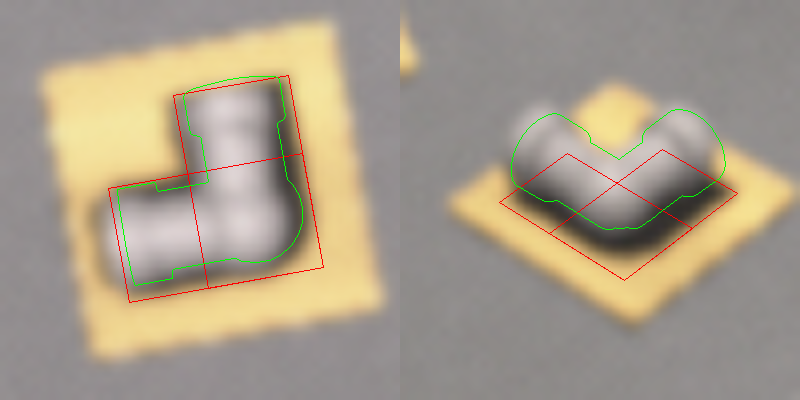

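The elbow looks a few mm too far towards +y: its left arm end touches the outline edge. I quantify that with the flange held clear.

```bash
python3 - <<'E'
from h import *
c=grab("top",4)
for lo in(140,160): fit(c,"elbow",(.6231,.0821),z=.006,yaws=[9],name="e%d"%lo,lo=lo)
for lo in(140,160): fit(c,"tee",(.5914,-.1183),z=.006,yaws=[11],name="t%d"%lo,lo=lo)
c=grab("side",4)
for lo in(140,160): fit(c,"elbow",(.6231,.0821),z=.006,yaws=[9],lo=lo)
ims=[cv2.imread(f"pics/{i}.png")[60:-60,60:-60] for i in("e140","e160","t140","t160")]
cv2.imwrite("pics/et.png",np.vstack([np.hstack(ims[:2]),np.hstack(ims[2:])]))
E
```

```text
elbow [627.7  92.5 -22.3] cost 0.947
elbow [619.5  87.1   6.5] cost 0.101
tee [ 613.9 -166.7    8.8] cost 0.928
tee [ 591.8 -120.8   11.1] cost 0.182
elbow [561.3 -46.9  -3.6] cost 0.950
elbow [628.2  95.2   7.1] cost 0.340
```

View pics/et.png

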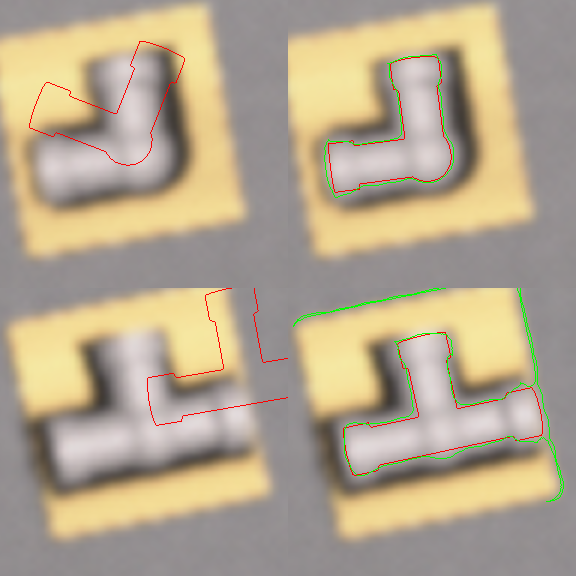

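```bash

python3 -m jog '[[0,0.06,0.06,0],[0,0.08,0.08,0],[0,0.09,0.09,0],[0,0.09,0.09,0],[0,0.09,0.09,0],[0,0.07,0.07,0],[0,0.0425,0.0507,0],[0,0,0,0],[0,0,0,0],[0,0,0,0]]'
python3 plan.py 586 299 43
python3 -m jog '[[0.04,0,0,0],[0.06,0,0,0],[0.05,0,0,0],[0.04,0,0,0],[0.02,0,0,0],[0.01,0,0,0],[0.005,0,0,0],[0,0,0,0],[0,0,0,0],[0,0,0,0]]'
python3 plan.py 586 299 43
```

```text
time: 27.88
position: [0.586, 0.2981, 0.1128]
tcp_rot: [-0.127, 1.569, 0.125]
contact_force: [-0.4, -0.3, -5.7]
gripper_width: 0.0438
t 27.9 pos [586.  298.1 112.8] yaw 9.2 j7 -0.14 grip 0.044 F [-0.4 -0.3 -5.7]
tilt [-0.002 -0.002 -1.   ] before turn: [0.2326 0.0032 0.0009]; after turn: [0.2326 0.0032 0.0009] len 70 mm; turn 0.0000 (0.0 rows)
time: 28.72
position: [0.5873, 0.2995, 0.0467]
tcp_rot: [-0.126, 1.566, 0.127]
contact_force: [0.0, -0.3, -5.9]
gripper_width: 0.044
t 28.7 pos [587.3 299.5  46.7] yaw 9.2 j7 -0.12 grip 0.044 F [ 0.  -0.3 -5.9]
tilt [ 0.001  0.001 -1.   ] before turn: [ 0.0124 -0.0011 -0.0046]; after turn: [ 0.0124 -0.0011 -0.0046] len 4 mm; turn 0.0000 (0.0 rows)
```

```bash

python3 -m jog '[[0.005,-0.001,-0.0046,0],[0.004,0,0,0],[0.003,0,0,0],[0.001,0,0,0],[0,0,0,0],[0,0,0,0],[0,0,0,0],[0,0,0,0],[0,0,0,0],[0,0,0,0]]'
python3 -m jog '[[0,0,0,0],[0,0,0,0],[0,0,0,0],[0,0,0,0],[0,0,0,0],[0,0,0,0],[-0.02,0,0,0],[-0.05,0,0,0],[-0.1,0,0,0],[-0.1,0,0,0]]' 0.8
python3 -m jog '[[-0.05,0,0,0],[0,-0.1,-0.06,0],[0,-0.1,-0.06,0],[0,-0.1,-0.06,0],[0,-0.1,-0.06,0],[0,-0.1,-0.06,0],[0,-0.1,-0.06,0],[0,-0.1,-0.06,0],[0,-0.1,-0.06,0],[0,-0.1,-0.06,0]]' 1
python3 plan.py 451.1 -84.5 120 9.2
```

```text
time: 29.55
position: [0.5854, 0.2988, 0.0431]
tcp_rot: [-0.126, 1.567, 0.126]
contact_force: [-4.2, -0.7, 5.8]
gripper_width: 0.044
time: 30.38
position: [0.5849, 0.2984, 0.1243]
tcp_rot: [-0.127, 1.568, 0.125]
contact_force: [0.8, -0.1, 0.6]
gripper_width: 0.0767
time: 31.22
position: [0.4685, 0.0049, 0.1394]
tcp_rot: [-0.126, 1.565, 0.126]
contact_force: [0.5, -0.6, 0.7]
gripper_width: 0.0854
t 31.2 pos [468.5   4.9 139.4] yaw 9.2 j7 0.30 grip 0.085 F [ 0.5 -0.6  0.7]
tilt [ 0.002  0.001 -1.   ] before turn: [ 0.0643 -0.285  -0.105 ]; after turn: [ 0.0643 -0.285  -0.105 ] len 93 mm; turn -0.0000 (0.0 rows)
```

```bash

python3 -m jog '[[0,-0.095,-0.035,0],[0,-0.095,-0.035,0],[0,-0.095,-0.035,0],[0.06,0,0,0],[0.06,0,0,0],[0.06,0,0,0],[0.05,0,0,0],[0,0,0,0],[0,0,0,0],[0,0,0,0]]'
python3 plan.py 451.1 -84.5 27 9.2; python3 - <<'E'
from h import *
c=grab("top",4)
fit(c,"flange",(.586,.299),z=.006,name="f5",lo=165); fit(c,"elbow",(.6231,.0821),z=.006,yaws=[9],lo=160)
s=grab("side",4); print("disc ctr px",proj(s,[.586,.299,.006]).round(1))
ims=[cv2.imread("pics/f5.png"),cv2.resize(s["color"][130:180,195:250,::-1],(440,408),interpolation=2)]
cv2.imwrite("pics/f5b.png",cv2.resize(np.hstack(ims),(800,392)))
E
```

```text
time: 32.05
position: [0.4521, -0.0833, 0.0703]
tcp_rot: [-0.126, 1.565, 0.126]
contact_force: [0.0, -0.1, 0.7]
gripper_width: 0.0855
t 32.0 pos [452.1 -83.3  70.3] yaw 9.2 j7 0.57 grip 0.086 F [ 0.  -0.1  0.7]
tilt [ 0.002 -0.    -1.   ] before turn: [ 0.1442 -0.0033 -0.0043]; after turn: [ 0.1442 -0.0033 -0.0043] len 43 mm; turn -0.0000 (0.0 rows)
flange [583.4 300.7  10.6] cost 0.243
elbow [619.9  86.9   7.2] cost 0.112
disc ctr px [[223.2 154.1]]
```

View pics/f5b.png

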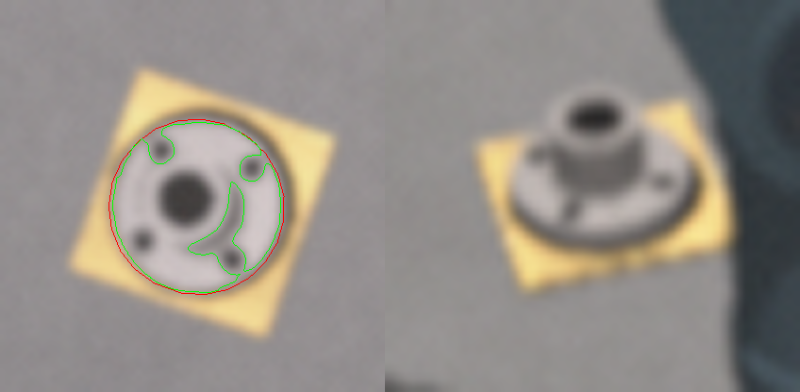

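Flange sits inside, about 3 mm off towards (−x,+y), and I'll trim it later. Now the coupling.

```bash

python3 -m jog '[[0.04,-0.0033,-0.0043,0],[0.04,0,0,0],[0.03,0,0,0],[0.02,0,0,0],[0.0142,0,0,0],[0,0,0,0],[0,0,0,0],[0,0,0,0],[0,0,0,0],[0,0,0,0]]'
python3 -m jog '[[0,0,0,0],[0,0,0,0],[0,0,0,0],[0,0,0,0],[0,0,0,0],[0,0,0,0],[0,0,0,0],[0,0,0,0],[0,0,0,0],[0,0,0,0]]' -1 80
python3 -m jog '[[-0.04,0,0,0],[-0.06,0,0,0],[-0.06,0,0,0],[-0.06,0,0,0],[-0.04,0,0,0],[0,0,0,0],[0,0,0,0],[0,0,0,0],[0,0,0,0],[0,0,0,0]]'
python3 plan.py 563.4 -287.5 105 9.2
```

```text
time: 33.28
position: [0.4504, -0.0843, 0.0261]
tcp_rot: [-0.126, 1.566, 0.126]
contact_force: [0.0, -0.3, 0.6]
gripper_width: 0.0857
time: 34.12
position: [0.4506, -0.0843, 0.0263]
tcp_rot: [-0.126, 1.566, 0.126]
contact_force: [-0.7, 0.2, 7.1]
gripper_width: 0.0403
time: 34.95
position: [0.4495, -0.0843, 0.103]
tcp_rot: [-0.126, 1.569, 0.126]
contact_force: [-0.8, 0.1, -1.4]
gripper_width: 0.0402
t 35.0 pos [449.5 -84.3 103. ] yaw 9.2 j7 0.54 grip 0.040 F [-0.8  0.1 -1.4]
tilt [-0.002 -0.    -1.   ] before turn: [-0.0075 -0.7294  0.2665]; after turn: [-0.0075 -0.7294  0.2665] len 233 mm; turn 0.0000 (0.0 rows)
```

```bash

python3 -m jog '[[0,-0.08,0.03,0],[0,-0.1,0.036,0],[0,-0.12,0.044,0],[0,-0.12,0.044,0],[0,-0.12,0.044,0],[0,-0.1,0.036,0],[0,-0.0594,0.022,0],[0,-0.03,0.0105,0],[0,0,0,0],[0,0,0,0]]'
python3 plan.py 563.4 -287.5 33 9.2
python3 -m jog '[[0.05,0,0,0],[0.06,0,0,0],[0.05,0,0,0],[0.03,0,0,0],[0.02,0,0,0],[0.01,0,0,0],[0,0,0,0],[0,0,0,0],[0,0,0,0],[0,0,0,0]]'
python3 plan.py 563.4 -287.5 32.5 9.2
```

```text
time: 35.78
position: [0.5632, -0.2863, 0.1028]
tcp_rot: [-0.125, 1.569, 0.128]
contact_force: [-0.3, 0.0, -2.5]
gripper_width: 0.0406
t 35.8 pos [ 563.2 -286.3  102.8] yaw 9.2 j7 0.82 grip 0.041 F [-0.3  0.  -2.5]
tilt [-0.002  0.002 -1.   ] before turn: [ 0.2328 -0.0044  0.0003]; after turn: [ 0.2328 -0.0044  0.0003] len 70 mm; turn 0.0000 (0.0 rows)
time: 36.62
position: [0.5645, -0.2878, 0.0385]
tcp_rot: [-0.127, 1.566, 0.126]
contact_force: [0.3, -0.3, -1.9]
gripper_width: 0.0404
t 36.6 pos [ 564.5 -287.8   38.5] yaw 9.2 j7 0.85 grip 0.040 F [ 0.3 -0.3 -1.9]
tilt [ 0.001 -0.001 -1.   ] before turn: [ 0.02    0.0016 -0.0036]; after turn: [ 0.02    0.0016 -0.0036] len 6 mm; turn -0.0000 (0.0 rows)
```

```bash

python3 -m jog '[[0.007,0.0016,-0.0036,0],[0.006,0,0,0],[0.004,0,0,0],[0.0025,0,0,0],[0,0,0,0],[0,0,0,0],[0,0,0,0],[0,0,0,0],[0,0,0,0],[0,0,0,0]]'
python3 -m jog '[[0,0,0,0],[0,0,0,0],[0,0,0,0],[0,0,0,0],[0,0,0,0],[0,0,0,0],[-0.02,0,0,0],[-0.05,0,0,0],[-0.1,0,0,0],[-0.1,0,0,0]]' 0.8
python3 -m jog '[[-0.05,0,0,0],[0,0.13,-0.04,0],[0,0.13,-0.04,0],[0,0.13,-0.04,0],[0,0.13,-0.04,0],[0,0.13,-0.04,0],[0,0.13,-0.04,0],[0,0.13,-0.04,0],[0,0.13,-0.04,0],[0,0,0,0]]' 1
python3 plan.py 617 119.6 100 9.2; python3 - <<'E'
from h import *
c=grab("top",6)
fit(c,"coupling",(.5634,-.2875),z=.006,name="c1",lo=165)
fit(c,"tee",(.5914,-.1183),z=.006,yaws=[11],lo=165)
f=lambda P:np.round((proj(c,P)+.5-o)*8).astype(np.int32)
t=np.linspace(0,6.283,60); out=[]
for (x,y,r) in((.5634,-.2875,.027),(.586,.299,.05)):
    o=np.round(proj(c,[x,y,.006])[0]).astype(int)-25
    v=cv2.resize(c["color"][o[1]:o[1]+50,o[0]:o[0]+50],(400,400),interpolation=2)
    cv2.polylines(v,[f(np.c_[x+r*np.cos(t),y+r*np.sin(t),0*t+.006])],True,(255,0,0),1); out.append(v)
save("c2",np.hstack(out))
E
```

```text
time: 37.45
position: [0.5628, -0.2871, 0.0324]
tcp_rot: [-0.126, 1.567, 0.126]
contact_force: [-2.6, 1.9, 4.9]
gripper_width: 0.0406
time: 38.28
position: [0.5623, -0.2871, 0.1143]
tcp_rot: [-0.126, 1.568, 0.126]
contact_force: [0.7, -0.4, 0.5]
gripper_width: 0.0767
time: 39.12
position: [0.4146, 0.0126, 0.1284]
tcp_rot: [-0.131, 1.57, 0.137]
contact_force: [-0.3, -0.4, -0.5]
gripper_width: 0.0851
t 39.1 pos [414.6  12.6 128.4] yaw 9.8 j7 0.29 grip 0.085 F [-0.3 -0.4 -0.5]
tilt [-0.003  0.004 -1.   ] before turn: [0.0937 0.2366 0.7256]; after turn: [0.0938 0.2439 0.7231] len 231 mm; turn 0.0016 (0.1 rows)
coupling [ 560.7 -286.2   13.6] cost 0.261
tee [ 591.9 -120.9   10.7] cost 0.091
```

View pics/c2.png

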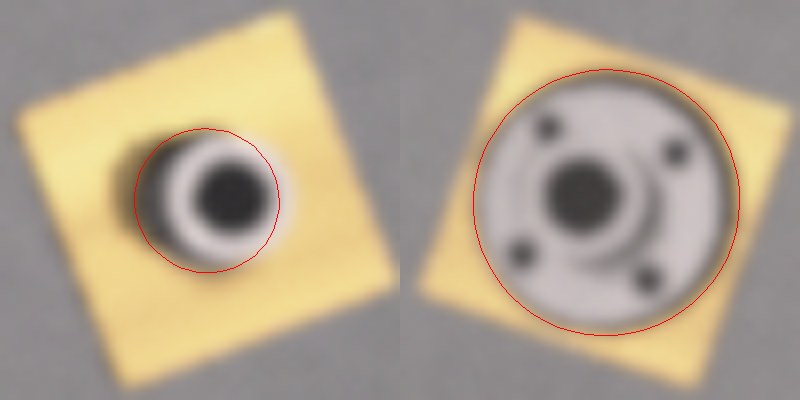

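Reading bore and rim centres, the coupling is about 3–3.5 mm off towards (−x,+y), the elbow about 6 mm, and the flange about 1–2 mm. I'll regrip the elbow first, then the coupling.

```bash

python3 -m jog '[[0,0.038,0.121,0],[0,0.04,0.121,0],[0,0.04,0.121,0],[0,0.04,0.121,0],[0,0.04,0.121,0],[0,0.04,0.121,0],[0,0,0,0.0072],[0,0,0,0],[0,0,0,0],[0,0,0,0]]' 0.6
python3 plan.py 617 121 28 7.2
```

```text
time: 40.25
position: [0.6211, 0.1087, 0.1277]
tcp_rot: [-0.09, 1.57, 0.089]
contact_force: [-0.9, 0.4, -0.1]
gripper_width: 0.0684
t 40.2 pos [621.1 108.7 127.7] yaw 6.5 j7 0.12 grip 0.068 F [-0.9  0.4 -0.1]
tilt [-0.001 -0.001 -1.   ] before turn: [ 0.3323  0.0425 -0.0086]; after turn: [ 0.3323  0.0427 -0.0081] len 101 mm; turn -0.0019 (0.1 rows)
```

```bash

python3 -m jog '[[0,0.0425,-0.0086,-0.0019],[0.06,0,0,0],[0.07,0,0,0],[0.07,0,0,0],[0.06,0,0,0],[0.04,0,0,0],[0.02,0,0,0],[0.0123,0,0,0],[0,0,0,0],[0,0,0,0]]'
python3 -m jog '[[0,0,0,0],[0,0,0,0],[0,0,0,0],[0,0,0,0],[0,0,0,0],[0,0,0,0],[0,0,0,0],[-0.01,0,0,0],[0,0,0,0],[0,0,0,0]]' -1 100
python3 plan.py 619.1 116.4 31 9.2
```

```text
time: 41.08
position: [0.6184, 0.1233, 0.0291]
tcp_rot: [-0.1, 1.567, 0.1]
contact_force: [0.5, 0.2, 0.3]
gripper_width: 0.0683
time: 41.92
position: [0.6176, 0.1231, 0.0312]
tcp_rot: [-0.1, 1.569, 0.1]
contact_force: [-0.3, -0.7, -2.3]
gripper_width: 0.0327
t 41.9 pos [617.6 123.1  31.2] yaw 7.3 j7 0.15 grip 0.033 F [-0.3 -0.7 -2.3]
tilt [-0. -0. -1.] before turn: [ 0.0005 -0.0229  0.0022]; after turn: [ 0.0005 -0.0229  0.0014] len 7 mm; turn -0.0053 (0.3 rows)
```

```bash

python3 -m jog '[[0,-0.0174,0.0048,0],[0,0,0,-0.0053],[0,0,0,0],[0,0,0,0],[0,0,0,0],[0.005,0,0,0],[0.005,0,0,0],[0.001,0,0,0],[0,0,0,0],[0,0,0,0]]'
python3 -m jog '[[0,0,0,0],[0,0,0,0],[0,0,0,0],[0,0,0,0],[0,0,0,0],[0,0,0,0],[-0.02,0,0,0],[-0.05,0,0,0],[-0.1,0,0,0],[-0.1,0,0,0]]' 0.4
python3 -m jog '[[-0.05,0,0,0],[0,-0.07,-0.11,0],[0,-0.07,-0.11,0],[0,-0.07,-0.11,0],[0,-0.07,-0.11,0],[0,-0.07,-0.11,0],[0,-0.07,0,0],[0,-0.07,0,0],[0,-0.07,0,0],[0,0,0,0]]' 0.8
python3 plan.py 562.8 -287.1 105 9.2; python3 - <<'E'
from h import *
c=grab("top",6)
fit(c,"elbow",(.6231,.0821),z=.006,yaws=[9],lo=160)
fit(c,"coupling",(.5634,-.2875),z=.006,lo=165)
E
```

```text
time: 42.75
position: [0.6201, 0.1184, 0.0294]
tcp_rot: [-0.125, 1.567, 0.127]
contact_force: [-4.8, 0.1, 11.3]
gripper_width: 0.0329
time: 43.58
position: [0.6193, 0.1178, 0.1103]
tcp_rot: [-0.126, 1.568, 0.126]
contact_force: [0.5, -0.7, 1.4]
gripper_width: 0.06
time: 44.42
position: [0.4849, -0.0789, 0.1258]
tcp_rot: [-0.123, 1.564, 0.119]
contact_force: [0.2, -1.0, -0.2]
gripper_width: 0.0767
t 44.4 pos [484.9 -78.9 125.8] yaw 8.9 j7 0.49 grip 0.077 F [ 0.2 -1.  -0.2]
tilt [ 0.004 -0.002 -1.   ] before turn: [ 0.0717 -0.7255  0.1495]; after turn: [ 0.0716 -0.7263  0.1453] len 223 mm; turn -0.0009 (0.0 rows)
elbow [622.8  82.3   6.8] cost 0.102
coupling [ 561.3 -287.6   15.6] cost 0.248
```

```bash
python3 - <<'E'
from h import *
c=grab("top",6)
im=rect(c,.05,.62,-.22,5,600,600)   # plane of coupling top
g=cv2.cvtColor(im,cv2.COLOR_RGB2GRAY)
n,l,st,ce=cv2.connectedComponentsWithStats((g<100).astype(np.uint8))
for i in range(1,n):
    if st[i,4]>800: print("dark",st[i],(.62-ce[i][1]/5000).round(4),(-.22-ce[i][0]/5000).round(4))
out=[]
t=np.linspace(0,6.283,60)
S=8
for k,(x,y) in enumerate(((.63,.1),(.60,-.116))):
    o=np.round(proj(c,[x,y,.006])[0]).astype(int)-25
    v=cv2.resize(c["color"][o[1]:o[1]+50,o[0]:o[0]+50],(400,400),interpolation=2)
    p=[(.6231,.0821,9.2),(.5914,-.1183,10.8)][k]; a=R.from_euler("z",p[2],degrees=True).as_matrix()
    F=[arm(1,0)+arm(0,1)+[cyl((0,0,18),(0,0,19),18)],arm(1,0)+arm(0,1)+arm(0,-1)][k]
    f=lambda P:np.round((proj(c,np.array(P)@a.T+[p[0],p[1],.006])+.5-o)*S).astype(np.int32)
    m=np.zeros((400,400),np.uint8)
    for q in F: cv2.fillConvexPoly(m,cv2.convexHull(f(q)),255)
    cv2.drawContours(v,cv2.findContours(m,0,2)[0],-1,(0,255,0),1); out.append(v)
    y0=[-22,-52][k]
    for r in ((-22,22,y0,52),(22,52,-22,22)): cv2.polylines(v,[f(np.array([[r[0],r[2],0],[r[1],r[2],0],[r[1],r[3],0],[r[0],r[3],0]])/1000)],True,(255,0,0),1)
save("e3",np.hstack(out))
E
```

```text
dark [ 148  196   92  185 7904] 0.5628 -0.2573
dark [  267   240   121   116 10642] 0.5602 -0.2855
```

View pics/e3.png

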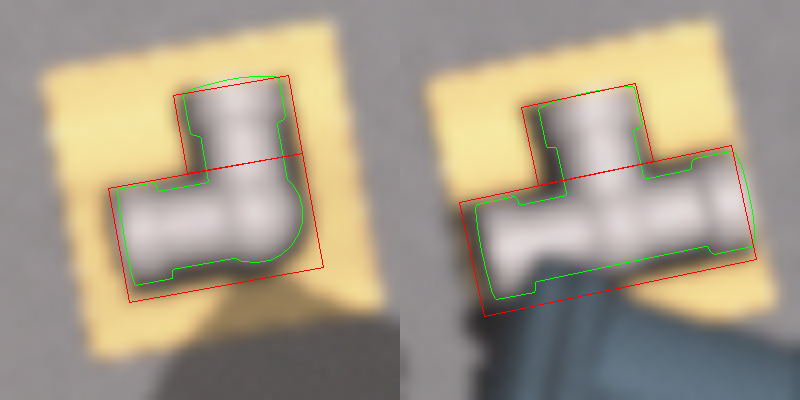

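Elbow and tee now both match the nominal outlines. The coupling's bore centre is still (−3,+2) mm off, so I'll trim that.

```bash

python3 -m jog '[[0,-0.12,0.025,0],[0,-0.12,0.025,0],[0,-0.12,0.025,0],[0,-0.12,0.025,0],[0,-0.12,0.025,0],[0,-0.1255,0.0245,0],[0,0,0,0],[0,0,0,0],[0,0,0,0],[0,0,0,0]]'
python3 plan.py 562.8 -287.1 33
python3 -m jog '[[0.06,0,0,0],[0.07,0,0,0],[0.06,0,0,0],[0.05,0,0,0],[0.03,0,0,0],[0.02,0,0,0],[0,0,0,0],[0,0,0,0],[0,0,0,0],[0,0,0,0]]'
python3 plan.py 562.8 -287.1 33
```

```text
time: 45.85
position: [0.5628, -0.28, 0.1236]
tcp_rot: [-0.126, 1.568, 0.129]
contact_force: [0.6, -0.5, 0.9]
gripper_width: 0.0768
t 45.9 pos [ 562.8 -280.   123.6] yaw 9.3 j7 0.80 grip 0.077 F [ 0.6 -0.5  0.9]
tilt [-0.001  0.002 -1.   ] before turn: [ 0.3019 -0.0238 -0.0038]; after turn: [ 0.3019 -0.0238 -0.0038] len 91 mm; turn 0.0000 (0.0 rows)
time: 46.68
position: [0.5636, -0.2822, 0.0379]
tcp_rot: [-0.127, 1.566, 0.125]
contact_force: [0.5, -0.6, 0.5]
gripper_width: 0.0767
t 46.7 pos [ 563.6 -282.2   37.9] yaw 9.2 j7 0.84 grip 0.077 F [ 0.5 -0.6  0.5]
tilt [ 0.002 -0.001 -1.   ] before turn: [ 0.0164 -0.0158 -0.0053]; after turn: [ 0.0164 -0.0158 -0.0053] len 7 mm; turn 0.0000 (0.0 rows)
```

```bash

python3 -m jog '[[0,-0.0158,-0.0053,0],[0.01,0,0,0],[0.006,0,0,0],[0,0,0,0],[0,0,0,0],[0,0,0,0],[0,0,0,0],[0,0,0,0],[0,0,0,0],[0,0,0,0]]'
python3 -m jog '[[0,0,0,0],[0,0,0,0],[0,0,0,0],[0,0,0,0],[0,0,0,0],[0,0,0,0],[0,0,0,0],[-0.01,0,0,0],[0,0,0,0],[0,0,0,0]]' -1 80
python3 -m jog '[[0,-0.0072,0.009,0],[0,0,0,0],[0,0,0,0],[0,0,0,0],[0.005,0,0,0],[0.005,0,0,0],[0.001,0,0,0],[0,0,0,0],[0,0,0,0],[0,0,0,0]]'
python3 -m jog '[[0,0,0,0],[0,0,0,0],[0,0,0,0],[0,0,0,0],[0,0,0,0],[0,0,0,0],[-0.02,0,0,0],[-0.05,0,0,0],[-0.1,0,0,0],[-0.1,0,0,0]]' 0.8
python3 -m jog '[[-0.13,0,0,0],[-0.13,0,0,0],[0,0.1,-0.04,0],[0,0.1,-0.08,0],[0,0.1,-0.08,0],[0,0.1,-0.08,0],[0,0.1,-0.08,0],[0,0.1,-0.04,0],[0,0,0,0],[0,0,0,0]]'
python3 - <<'E'
from h import *
c=grab("top",6)
im=rect(c,.05,.62,-.22,5,600,600); g=cv2.cvtColor(im,cv2.COLOR_RGB2GRAY)
n,l,st,ce=cv2.connectedComponentsWithStats((g<100).astype(np.uint8))
for i in range(1,n):
    if st[i,4]>800: print("dark",st[i],(.62-ce[i][1]/5000).round(4),(-.22-ce[i][0]/5000).round(4))
im=rect(c,.05,.65,.36,5,600,600); g=cv2.cvtColor(im,cv2.COLOR_RGB2GRAY)
n,l,st,ce=cv2.connectedComponentsWithStats((g<100).astype(np.uint8))
for i in range(1,n):
    if st[i,4]>3000: print("flange bore",st[i],(.65-ce[i][1]/5000).round(4),(.36-ce[i][0]/5000).round(4))
save("fin",cv2.resize(c["color"],(800,600),interpolation=2))
E
```

```text
time: 47.52
position: [0.5622, -0.2867, 0.0322]
tcp_rot: [-0.126, 1.567, 0.126]
contact_force: [-0.3, -0.5, 0.2]
gripper_width: 0.0768
time: 48.35
position: [0.5619, -0.2865, 0.0349]
tcp_rot: [-0.126, 1.568, 0.126]
contact_force: [-0.1, 0.4, -1.9]
gripper_width: 0.0407
time: 49.18
position: [0.5652, -0.2885, 0.0325]
tcp_rot: [-0.126, 1.567, 0.126]
contact_force: [-2.4, 0.9, 6.4]
gripper_width: 0.0404
time: 50.02
position: [0.5645, -0.2883, 0.1142]
tcp_rot: [-0.125, 1.568, 0.126]
contact_force: [1.8, -0.5, 0.2]
gripper_width: 0.0771
time: 50.85
position: [0.4178, -0.1288, 0.192]
tcp_rot: [-0.127, 1.565, 0.129]
contact_force: [0.1, -0.1, -0.0]
gripper_width: 0.0768
dark [ 147  198  106  207 9984] 0.5602 -0.2586
dark [  278   227   117   119 10885] 0.5629 -0.2874
flange bore [  245   273   122   121 11367] 0.5836 0.2992
```

View pics/fin.png

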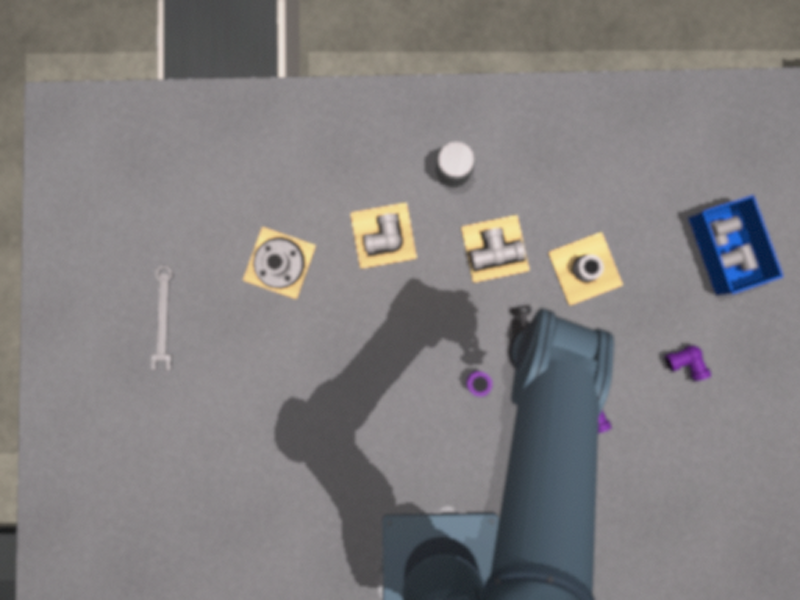

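The last picture shows all four parts on their boards, the tin (455,160) and wrench (162,318) unmoved, and the arm clear at z = 0.19 m. Handing in.

```bash
python3 -c "
from bench import bot
print(bot.hand_in(), bot.state()['time'])"
```

```text
the job is handed in; nothing more can be done
the job is handed in; nothing more can be done
```

I placed the tee, elbow, flange and coupling on their own boards, in that order, and handed the job in at about 51 s of the 101 s allowed. The gripper was open and clear of everything.

My last camera checks:
- **Coupling:** its bore centre is within about 0.5 mm of the centre of its disc. I regripped it once because the first placing was about 3.5 mm off.
- **Flange:** it stands hub up, about 2.3 mm off centre in −x, inside its 5 mm margin. I left it there.
- **Elbow:** it was first about 6 mm off, so I regripped it, and the origin is now within 0.5 mm. The silhouette fit still reads its yaw 2.4° low. The outline overlay and the gripper's own angle at release both say it is right, so I put that down to shading.
- **Tee:** the outline overlay matches its nominal pose. The silhouette fit instead says it is about 2.5 mm too far towards −y, part of which is likely shading. Either way it is inside the 4 mm margin, so I left it.
- **Side camera:** it gave no useful check of the tee, because the arm was in the way. I did not use it on the coupling, or on the elbow after the regrip.
- **Bystanders:** the tin and wrench look unmoved. So do the purple and blue things that can be seen. The arm hid the orange coupling and most of one purple elbow in the last picture.

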